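Unpack the field meter from its slide-lid case

TASK

Lift the lid of the instrument case up over the lip at the case's front end, slide it out of its grooves, and push it horizontally under the low bar of the steel lid holder until it lies flat against the holder's stop. Then take the meter out of the open case and set it down gently, flat and display side up, inside the shallow steel tray. Leave the thermometer, the marker and the label roll where they lie.

Things in the scene. Friction and masses are not known exactly. Their poses are not given: they have to be found in the camera images.
- case: Grey plastic instrument case fixed to the table, 186 long (x) x 158 wide (y) x 66 high. Origin: centre of its underside; +x points to its rear, -x to the front end with the lip. Floor at 6, clear inside 174 x 134. The lid lies on ledges at 46 along both sides, in grooves that leave it 2.5 free on each side, and starts closed with its axes parallel to the case's.
- case_lip (a point): Top middle of the case's front wall (6 thick), at x = -90, z = 52 of the case: the lip, 6 above the ledges. The closed lid lies behind it, so the lid must rise more than 6 (8 to 9 is right) before it can slide out toward the case's -x.
- case_flange (a point): Point midway between the front ends of the two aluminium hold-down flanges over the lid's side edges, at their underside: x = -20, z = 62 of the case. They run from here to the rear wall, 4 thick, 134 clear between them, and let the 5 mm lid rise at most 11. In front of them nothing is above the lid: slid 110 or more toward -x it can be lifted away.
- lid: Loose flat aluminium lid plate, 170 (its x) x 145 (its y) x 5, about 0.22 kg, with one black upright handle block at its middle: 44 long (x), 16 thick (y), standing 30 above the plate (5 to 35 above the origin). Origin: centre of the plate's underside, z up. Starts closed in the case with its axes parallel to the case's. Balanced at the handle: grip the handle across y from above.
- meter: Black hand-held meter, 150 long (x) x 62 wide (y) x 36 high, about 0.26 kg, loose in the case, lying with its display up, long side roughly along the case's x. Origin: centre of its underside, z out of its display side. Grip it across its 62 mm width; its body is 30 high at the sides.
- holder: Steel lid holder fixed to the table, open toward its -x. Origin: centre of its underside. Base plate x -94 to +91, 180 wide (y), top at 6. Upright stop at the rear, face at x = +85.5, 21 high. The lid goes in from the front under the bar, moving to +x, axes parallel to the holder's; home, its origin is at x about 0, y about 0, z = 6 here, handle in front of the bar.
- holder_bar (a point): Middle of the lower front edge of the holder's fixed bar, at x = +40, z = 20 of the holder: the slot beneath is 14 high. The bar runs along y, x = 40 to 66, top at 32, on two posts (x 38 to 68) whose inner faces are 160 apart.
- tray: Shallow steel tray fixed to the table, 200 (x) x 150 (y) x 14 high, wall 4, inside floor 4 above its origin (centre of its underside). The meter goes flat inside it, its length along the tray's x.
- thermometer: Bystander: white pocket probe thermometer lying flat, 194 long (its y), 22 wide, 16 high. Origin: centre of its underside.
- marker: Bystander: marker pen lying flat, 134 long (its y), 16 high. Origin: centre of its underside.
- label_roll: Bystander: roll of labels lying flat, 68 diameter, 30 high. Origin: centre of its underside. Fixed vials up to 75 high stand along the table's back edge, taller fixed equipment beyond y = +-0.38.
There are look-alikes about, which are no part of the job. What is shaped like the lid but red or turquoise is not meant.

How it is judged (in metres and radians):
On the way, in this order (a step that is already met when the one before it is completed fails the run):
1. the lid has been slid out toward the case's front, clear of the grooves (x of lid in the frame of case below -0.1 m), for 0.1 s.
2. the lid lies flat in the holder, under the bar and against the stop (x of lid in the frame of holder between -0.015 and 0.006 m and y of lid in the frame of holder between -0.012 and 0.012 m and z of lid in the frame of holder below 0.01 m and angle between lid's own z axis and vertical below 0.06 rad), for 0.2 s.
3. the meter is lifted clear of the case (z of meter in the frame of case above 0.07 m), for 0.1 s.
At the end, for the whole second after the job is handed in: The lid lies flat (within 0.06 rad) on the holder's base plate under the bar, its rear edge within 15 mm of the stop and within 12 mm of the holder's middle sideways; the meter lies flat (within 0.08 rad), display up, on the tray's floor wholly inside its walls; both at rest (all of step 2 and x of meter in the frame of tray between -0.025 and 0.025 m and y of meter in the frame of tray between -0.042 and 0.042 m and z of meter in the frame of tray below 0.009 m and angle between meter's own z axis and vertical below 0.08 rad and linear speed of each of meter, lid below 0.02 m/s); the robot touches nothing.
It fails at once if the meter is dropped: out of the case, it is let go more than 20 mm above the tray's floor (z of meter in the frame of case above 0.05 m and z of meter in the frame of tray above 0.024 m and contact force between meter and the fingers below 0.05 N).
It fails at once if the meter is turned over (tilted over 0.8 rad) (angle between meter's own z axis and vertical above 0.8 rad).
It fails at once if a bystander is moved more than 30 mm (distance of any of thermometer, marker, label_roll from where it was at the start of the episode above 0.03 m).
It also fails if it takes over 61 s, if anything falls off the work surface, if the arm or the gripper's body presses on something with over 40 N, if the wrist force passes 120 N, or if a joint passes its speed limit or range.

ROBOT

A 6-joint arm with a two-finger parallel gripper is mounted at the origin on the work surface; the furniture and walls round the work are solid. World frame = base frame: x ahead of the robot, y to its left, z up, the work surface at z = 0. Lengths are in mm, angles in degrees, forces in N, time in s.
With the tool pointing down it reaches from about 350 to 850 mm from the base axis. Payload 8.1 kg.
Tool frame: the origin (TCP) lies at the very end of the fingers, on their centre line; the grasp point (between the pads) lies 19 mm behind it (r.grip_point_offset is the distance from the TCP to the grasp point, in mm); z points along the fingers, y is the line along which they close (so a half turn about z gives the same grasp; the last joint's range is limited). The gripper opens to 85 mm and grips with 20 to 120 N. Pads are 22 mm wide; open, the fingers measure 114 mm over their backs; the gripper's body (76 mm by 85 mm) begins 54 mm behind the grasp point. The pads swing forward as they close: fully open they stand 13 mm farther back than shut.
Start: joints at [-70.669, 7.471, 85.268, -0, 87.261, -4.893], TCP at [246.209, -547.162, 231.292] pointing down, gripper open.
Joint ranges: [-169.43, 169.43], [-51.17, 129.36], [1.28, 143.12], [-76.62, 256.62], [0, 156.53], [-152.29, 152.29]. Speed limits (degrees/s): [136.94, 136.94, 159.86, 180, 180, 180].

INTERFACE

Orientations are given as [roll, pitch, yaw] about the fixed x, y, z axes, in that order (R = Rz(yaw) Ry(pitch) Rx(roll)).
In Python, from bench import status, eyes, r gives the robot as it stands.
- The arm moves only by the shell command python3 -m handwheel 'ROWS' [FORCE]. ROWS is a JSON object whose one key "series" holds a list that holds one entry, the list of rows, each a list of 7 numbers: the shift along the tool's x, y, z in cm, then the turn, a rotation vector about the tool's x, y, z in rad, then the opening, from 0 (shut) to 1 (fully open). In form: {"series": [[[tx, ty, tz, rx, ry, rz, claw], ...]]}. A call has 1 to 12 rows; each row is the pose to reach, as a shift and turn from the pose commanded when the call began, along the tool's axes at that moment; what a row does not reach only later rows make up. A row lasts 1/8 s, in which the tool goes at most 62.5 mm and 10.7 degrees, less where a joint would pass 70% of its speed; a pose out of reach is approached as far as the arm can. A call with a gripper value outside its range is refused whole. The fingers move at their own pace and stop on an object; FORCE is the grip in N (left out, the last holds). Time passes only in rows, so rows that repeat a pose let the fingers close. It gives the time, the measured TCP pose, the force, the opening and the grip force at its end, in the units of the state.
- status.sense(): the state, without advancing time (a new reading comes with each control period).
- eyes.snapshot(name): name is "side" or "top" or "wrist"; returns a dict with "img" (400x640x3 uint8, red, green, blue), "mtx" (3x3 intrinsics, pixels), "R" (3x3) and "t" (3): a world point X has camera coordinates R X + t. Camera axes: x right, y down, z forward; pixel columns grow to the right and rows downward; lengths in mm; the calibration is good to about 2 mm. A picture is of the moment at which its call begins. There is no depth.
- r.hand_in(): hands the job in; it is judged then, once.
The state is a dict: "time": time; "joint_pos": joint angles; "qd": joint speeds; "joint_efforts": joint torques, N m; "tool_pos": TCP position; "tcp_rot": TCP orientation; "ft_force": force on the tool from outside, world axes, zero at the start; "wrist_torque": the same for the moment, N m; "finger_gap": finger opening in mm; "grip_force": force on a finger pad.
Only numpy, scipy, OpenCV 4.12 (cv2) and the standard library are available. Lean on these libraries where they do the work, as an engineer would, in place of code of your own. Each camera call takes 0.05 s, during which the arm holds its last target. There are 200 camera calls.

## Working session

There is one attempt and no reset: what is moved stays moved. The work goes in short steps, Python scripts to look and compute and a shell command to move; the robot and the scene stay as the last step left them, time stands still between calls to the robot, and variables do not carry over. Pictures are saved under pics/ and viewed, at most 10 in all, crops included, and the job is handed in when it is done.

```bash
ls; mkdir -p pics
python3 - <<'E'
from bench import status, eyes, r
import cv2
for n in ("top","side"):
    s=eyes.snapshot(n); cv2.imwrite(f"pics/{n}0.png",s["img"][:,:,::-1])
    print(n,s["mtx"].tolist(),s["R"].round(4).tolist(),s["t"].round(1).tolist())
print(status.sense())
E
```

```text
pics
top [[502.52369878339084, 0.0, 324.2466337679653], [0.0, 502.52369878339084, 193.32481472261924], [0.0, 0.0, 1.0]] [[0.0171, -0.9998, -0.0068], [-0.9979, -0.0167, -0.0622], [0.0621, 0.0078, -0.998]] [71.7, 418.0, 1478.4]
side [[367.30177559484355, 0.0, 318.8676228294248], [0.0, 367.30177559484355, 194.5679903994177], [0.0, 0.0, 1.0]] [[-0.8678, -0.4965, 0.0194], [-0.3118, 0.5138, -0.7992], [0.3869, -0.6996, -0.6007]] [391.8, 142.5, 1172.4]
{'time': 0.1, 'joint_pos': array([-7.06682311e+01,  7.51225934e+00,  8.53257964e+01,  9.82227021e-04,
        8.72631413e+01, -4.89368347e+00]), 'qd': array([ 0.05441769, -0.13719745, -0.15369451,  0.13926912,  0.1051633 ,
       -0.00665138]), 'joint_efforts': array([ 5.43287624e-04, -5.70950103e+01, -5.01943016e+01, -3.57442912e-05,
        8.11624748e-03, -2.99021292e-05]), 'tool_pos': array([ 246.04208546, -546.65498122,  230.30751958]), 'tcp_rot': array([-1.79899256e+02, -9.61026687e-03,  2.42253962e+01]), 'ft_force': array([-0.0520946 ,  0.63196847, -0.04914477]), 'wrist_torque': array([-0.02416478, -0.00770606,  0.03089114]), 'grip_force': 0.0, 'finger_gap': 85.37616746632928}
```

View pics/top0.png

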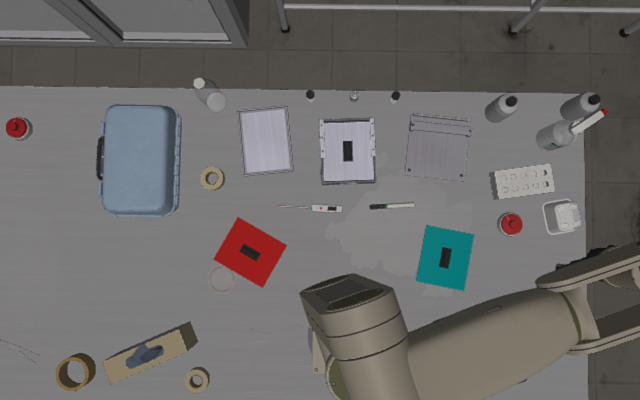

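View pics/side0.png

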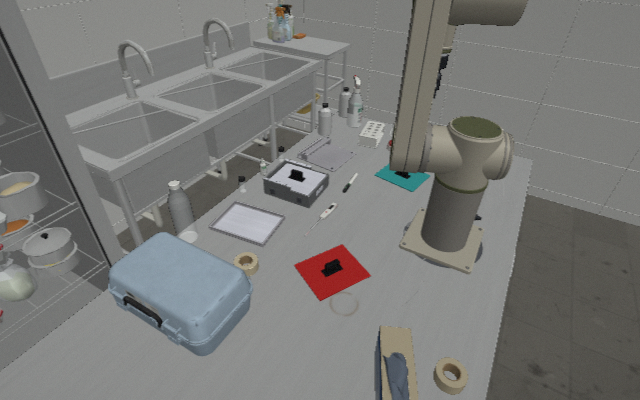

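The top view (up is +x, right is −y) shows these candidates for the lid:
- A grey lid in the grey case, at (348,151).
- A red look-alike at (250,252).
- A turquoise look-alike at (445,257).

The description picks the one in the case. The tray is at (266,141), the holder at (438,147), the thermometer at (312,208), the marker at (392,206) and the label roll at (211,178). Next is a close crop.

Run:
```python
import cv2
i=cv2.imread("pics/top0.png")[98:218,230:480]
cv2.imwrite("pics/c1.png",cv2.resize(i,(800,384),interpolation=cv2.INTER_CUBIC))
i=cv2.imread("pics/top0.png")[105:195,310:480]
cv2.imwrite("pics/c2.png",cv2.resize(i,(800,424),interpolation=cv2.INTER_CUBIC))
```

```text
(no output)
```

View pics/c1.png

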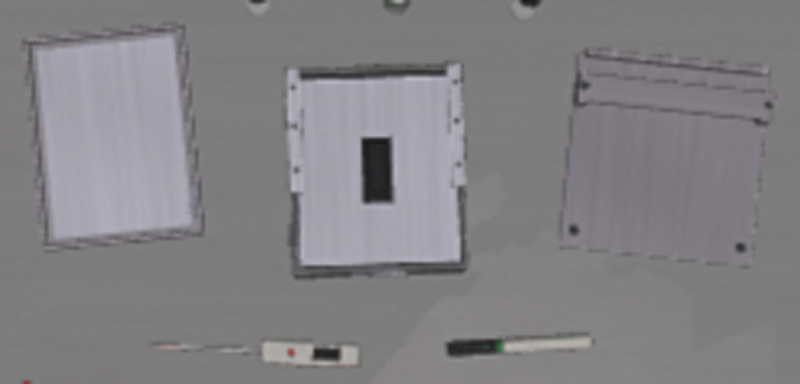

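The flanges sit at the top of the crop, so the case's rear is toward world +x and its front faces the robot. The holder's bar is at its far end, opening toward the robot. Crop pixels:
- **Handle:** corners (362,138) to (394,202).
- **Case front:** corners (296,276) and (467,270).
- **Holder front:** corners (562,247) and (749,266).
- **Tray:** corners (25,42), (181,27), (203,233) and (47,248).

```bash
cat > h.py <<'E'
import numpy as np
from bench import status, eyes, r
from scipy.spatial.transform import Rotation as Ro
def w(s,px,z):
    d=np.linalg.inv(s["mtx"])@[px[0],px[1],1.]; R=np.array(s["R"]); c=-R.T@s["t"]; d=R.T@d
    return c+d*(z-c[2])/d[2]
def px(s,X):
    c=np.array(s["R"])@X+s["t"]; p=s["mtx"]@c; return p[:2]/p[2]
def rows(target,yaw):
    """shift (cm) and turn to target TCP, tool down, tool-y axis ... from measured pose"""
    st=status.sense(); R0=Ro.from_euler("xyz",st["tcp_rot"],degrees=True)
    d=R0.inv().apply(np.array(target)-st["tool_pos"])/10
    rv=(R0.inv()*Ro.from_euler("xyz",[180,0,yaw],degrees=True)).as_rotvec()
    return d.round(2),rv.round(4),st["tool_pos"].round(1),st["tcp_rot"].round(2),st["time"]
E
python3 - <<'E'
from h import *
s=eyes.snapshot("top")
f=lambda u,v,z:w(s,(230+u/3.2,98+v/3.2),z)[:2]
def show(n,L,z):
    P=[f(u,v,z) for u,v in L]; print(n,np.round(P,1).tolist(),"mean",np.mean(P,0).round(1))
    for a,b in zip(P,P[1:]+P[:1]): print("   len %.1f ang %.2f"%(np.hypot(*(b-a)),np.degrees(np.arctan2(*(b-a)[::-1]))))
show("handle",[(362,138),(391,138),(394,202),(364,203)],81)
show("casefront",[(296,276),(467,270)],52)
show("flange",[(289,70),(461,66),(466,187),(294,192)],66)
show("lidfront",[(301,265),(463,262)],51)
show("holder base front",[(562,247),(749,266)],6)
show("stop top",[(585,50),(770,68)],21)
show("bar screws",[(586,87),(768,106)],32)
show("base screws",[(574,230),(740,248)],6)
show("tray",[(25,42),(181,27),(203,233),(47,248)],14)
E
```

```text
handle [[562.5, 27.0], [563.0, 1.2], [505.7, -2.3], [504.3, 24.4]] mean [533.9  12.6]
   len 25.8 ang -89.08
   len 57.4 ang -176.56
   len 26.7 ang 92.85
   len 58.3 ang 2.60
casefront [[440.6, 84.0], [448.6, -70.5]] mean [444.6   6.8]
   len 154.7 ang -87.03
   len 154.7 ang 92.97
flange [[625.9, 93.4], [632.0, -61.8], [522.2, -67.4], [515.1, 87.0]] mean [573.8  12.8]
   len 155.3 ang -87.75
   len 110.0 ang -177.03
   len 154.6 ang 92.61
   len 111.0 ang 3.33
lidfront [[450.7, 79.7], [455.9, -66.9]] mean [453.3   6.4]
   len 146.6 ang -87.99
   len 146.6 ang 92.01
holder base front [[475.5, -163.2], [460.6, -337.3]] mean [ 468.1 -250.3]
   len 174.8 ang -94.89
   len 174.8 ang 85.11
stop top [[658.5, -181.0], [644.3, -352.8]] mean [ 651.4 -266.9]
   len 172.4 ang -94.74
   len 172.4 ang 85.26
bar screws [[621.5, -180.3], [606.5, -347.8]] mean [ 614. -264.]
   len 168.2 ang -95.13
   len 168.2 ang 84.87
base screws [[491.7, -174.3], [477.3, -329.0]] mean [ 484.5 -251.6]
   len 155.4 ang -95.29
   len 155.4 ang 84.71
tray [[659.5, 342.4], [676.0, 196.3], [482.3, 171.6], [465.9, 316.5]] mean [570.9 256.7]
   len 147.0 ang -83.55
   len 195.3 ang -172.73
   len 145.8 ang 96.46
   len 195.3 ang 7.62
```

View pics/c2.png

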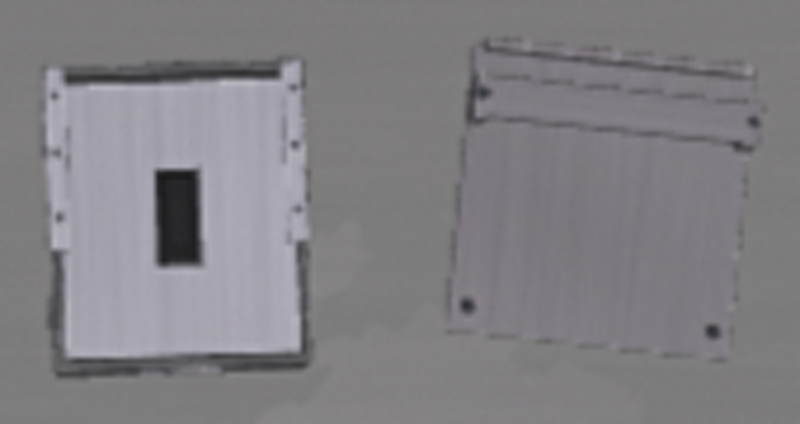

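Pixels match the earlier crop: the handle spans about (155–202, 168–266), and the bar and holder screws are visible. Every known size agrees to within a few mm. Estimates:
- **Case:** (537.4, 11.2), yaw 2.9.
- **Holder:** (561.2, −259), yaw −5.0, from three agreeing features.
- **Tray:** (571, 256.7), yaw 7.

Next I move above the handle and check with the wrist camera.

```bash
python3 -c "
from h import *
print(rows([537.4,11.2,220],2.9))"
```

```text
(array([ 49.46, -38.93,   1.11]), array([-1.400e-03,  2.000e-04,  3.722e-01]), array([ 246.1, -546.7,  230.5]), array([-1.7992e+02, -1.0000e-02,  2.4230e+01]), 0.15)
```

```bash
python3 -m handwheel '{"series": [[[2,-1.5,0,0,0,0.03,1],[6,-5,0,0,0,0.1,1],[11,-9,0.3,0,0,0.18,1],[16,-12.5,0.5,0,0,0.26,1],[21,-16.5,0.6,0,0,0.32,1],[26,-20.5,0.8,0,0,0.372,1],[31,-24.5,1,0,0,0.372,1],[36,-28.4,1,0,0,0.372,1],[41,-32.3,1,0,0,0.372,1],[45,-35.5,1,0,0,0.372,1],[48.5,-38,1,0,0,0.372,1],[49.5,-38.9,1,0,0,0.372,1]]]}'
python3 - <<'E'
from h import *
import cv2
s=eyes.snapshot("wrist"); cv2.imwrite("pics/w1.png",s["img"][:,:,::-1])
print(rows([537.4,11.2,55],2.9)); print(s["mtx"].round(1).tolist(),s["R"].round(3).tolist(),s["t"].round(1).tolist())
np.savez("w1.npz",**s)
E
```

```text
time: 1.65
tool_pos: [538.4, 13.0, 220.8]
tcp_rot: [-180.0, 0.0, 3.1]
ft_force: [0.2, -0.5, 0.4]
finger_gap: 85.3
grip_force: 0.0
(array([-0.1 ,  0.2 , 16.58]), array([-0.0007,  0.0007,  0.0027]), array([538.4,  13.1, 220.8]), array([-1.7996e+02,  4.0000e-02,  3.0500e+00]), 1.7)
[[307.3, 0.0, 323.0], [0.0, 307.3, 195.0], [0.0, 0.0, 1.0]] [[0.054, -0.999, -0.001], [-0.952, -0.052, 0.301], [-0.301, -0.015, -0.954]] [-16.0, 478.9, 530.3]
```

View pics/w1.png

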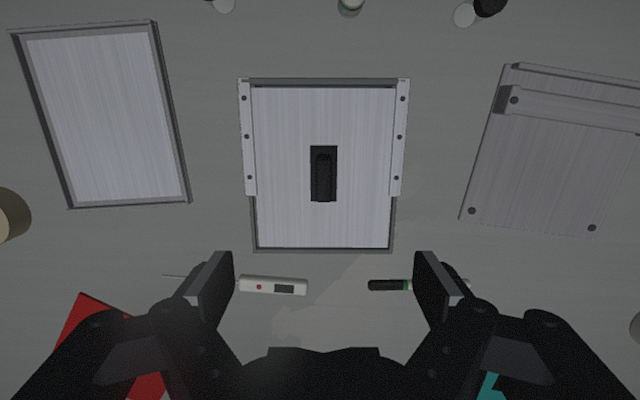

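The wrist view shows the grey lid with its black handle pad from (310,146) to (337,202). The lid's front edge runs from (257,247) to (390,249), the case front corners are (254,253) and (393,252), and the flanges end at (250,195) and (398,196).

Run:
```python
from h import *
s=dict(np.load("w1.npz"))
for n,p,z in [("pad",(310,146),52),("pad",(337,146),52),("pad",(337,202),52),("pad",(310,202),52),("lidf",(257,247),51),("lidf",(390,249),51),("fl",(238,79),66),("fl",(409,79),66),("fl",(244,195),66),("fl",(402,196),66),("hold",(459,220),6),("screw",(472,211),6),("screw",(592,228),6),("tray",(70,208),14),("tray",(190,202),14),("tray",(11,31),14),("tray",(155,21),14)]: print(n,w(s,p,z)[:2].round(1))
# expected from estimates
c,y=np.array([537.4,11.2]),np.radians(2.9)
R2=np.array([[np.cos(y),-np.sin(y)],[np.sin(y),np.cos(y)]])
for q,z in [((-22,8),81),((22,8),81),((22,-8),81),((-22,-8),81),((-85,72.5),51),((-85,-72.5),51)]:
    print(q,px(s,np.array([*(c+R2@q),z])).round(1))
```

```text
pad [569.7  27.7]
pad [571.1   0.6]
pad [511.8  -3.4]
pad [510.2  25.3]
lidf [453.5  82.4]
lidf [459.1 -66.5]
fl [628.5  94.5]
fl [636.7 -59.3]
fl [518.9  91.7]
fl [526.5 -67.5]
hold [ 480.8 -159.5]
screw [ 493.5 -173.3]
screw [ 479.2 -328. ]
tray [474.  314.2]
tray [489.4 169.5]
tray [664. 337.]
tray [681.  189.9]
(-22, 8) [316.4 207.4]
(22, 8) [316.2 162.6]
(22, -8) [333.5 162.7]
(-22, -8) [332.9 207.4]
(-85, 72.5) [259.8 250.9]
(-85, -72.5) [388.8 251.3]
```

```bash
python3 -m handwheel '{"series": [[[0.1,0.1,3,0,0,0,0.6],[0.1,0.1,7,0,0,0,0.6],[0.1,0.1,11,0,0,0,0.6],[0.1,0.1,13.5,0,0,0,0.6],[0.1,0.1,15,0,0,0,0.6],[0.1,0.1,16,0,0,0,0.6],[0.1,0.1,16.5,0,0,0,0.6],[0.1,0.1,16.5,0,0,0,0.6]]]}' 40
python3 -m handwheel '{"series": [[[0,0,0,0,0,0,0],[0,0,0,0,0,0,0],[0,0,0,0,0,0,0],[0,0,0,0,0,0,0],[0,0,0,0,0,0,0],[0,0,0,0,0,0,0]]]}' 50
```

```text
time: 2.7
tool_pos: [539.4, 9.6, 56.7]
tcp_rot: [180.0, -0.0, 2.9]
ft_force: [-0.3, 0.4, -0.0]
finger_gap: 51.2
grip_force: 0.0
time: 3.45
tool_pos: [539.7, 11.0, 57.3]
tcp_rot: [-179.9, -0.1, 2.9]
ft_force: [-1.3, 6.6, 4.7]
finger_gap: 15.1
grip_force: 49.3
```

```bash
python3 -m handwheel '{"series": [[[0,0,-0.2,0,0,0,0],[0,0,-0.5,0,0,0,0],[0,0,-0.75,0,0,0,0],[0,0,-0.85,0,0,0,0],[0,0,-0.85,0,0,0,0],[0,0,-0.85,0,0,0,0]]]}'; python3 -c "
from h import *
import cv2
s=eyes.snapshot('wrist'); cv2.imwrite('pics/w2.png',s['img'][:,:,::-1]);np.savez('w2.npz',**s)
print(status.sense())"
```

```text
time: 4.2
tool_pos: [538.2, 10.8, 64.2]
tcp_rot: [-179.9, 0.1, 2.9]
ft_force: [0.0, 5.4, -3.7]
finger_gap: 15.4
grip_force: 49.0
{'time': 4.25, 'joint_pos': array([-4.36373029e+00,  6.52299301e+00,  1.04472848e+02,  9.58203414e-02,
        6.91051858e+01,  8.26763114e+01]), 'qd': array([ 0.02934855,  0.02226404,  0.05106142, -0.08368841,  0.05306726,
       -0.04139179]), 'joint_efforts': array([-3.01968858e+00, -5.32694864e+01, -4.74577796e+01, -2.00260498e+00,
       -3.51665625e-01,  1.00054045e-02]), 'tool_pos': array([538.25954538,  10.84639245,  64.21810586]), 'tcp_rot': array([-1.79898389e+02,  8.88258352e-02,  2.92578345e+00]), 'ft_force': array([-0.62986375,  5.35884617, -4.1407525 ]), 'wrist_torque': array([1.13774734, 0.13181966, 0.01005469]), 'grip_force': 49.02139484882355, 'finger_gap': 14.843786929564212}
```

View pics/w2.png

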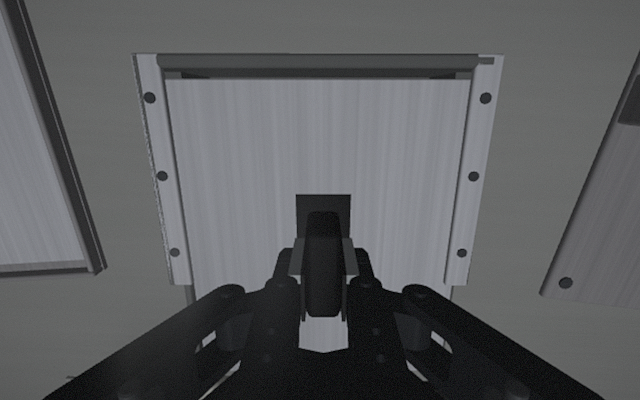

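The wrist view shows the lid raised, its right edge (470,80) close to the right flange. The +5 N in y agrees with rubbing on that side. I'll shift 2 mm toward +y and rise a bit more.

```bash
python3 -m handwheel '{"series": [[[0,-0.1,-0.1,0,0,0,0],[0,-0.2,-0.15,0,0,0,0],[0,-0.2,-0.15,0,0,0,0],[0,-0.2,-0.15,0,0,0,0]]]}'
```

```text
time: 4.75
tool_pos: [539.1, 11.6, 66.4]
tcp_rot: [180.0, -0.0, 2.9]
ft_force: [-0.1, 0.3, -1.7]
finger_gap: 15.0
grip_force: 49.2
```

```bash
python3 -m handwheel '{"series": [[[-0.5,0,0,0,0,0,0],[-1.5,0,0,0,0,0,0],[-2.5,0,0,0,0,0,0],[-3.5,0,0,0,0,0,0],[-3.5,0,0,0,0,0,0]]]}'
python3 -c "
from h import *
print(rows([539.1,11.9,66.2],2.9))"
```

```text
time: 5.38
tool_pos: [503.1, 10.0, 66.2]
tcp_rot: [-180.0, 0.0, 2.9]
ft_force: [0.2, -0.6, -2.0]
finger_gap: 14.9
grip_force: 49.2
(array([ 3.6 , -0.01, -0.  ]), array([-0.0001,  0.0003,  0.0001]), array([503.1,  10. ,  66.2]), array([-1.80e+02,  2.00e-02,  2.91e+00]), 5.375)
```

```bash
python3 -m handwheel '{"series": [[[-1,0,0,0,0,0,0],[-2.5,0,0,0,0,0,0],[-4,0,0,0,0,0,0],[-5.5,0,0,0,0,0,0],[-7,0,0,0,0,0,0],[-8.2,0,0,0,0,0,0],[-8.8,0,0,0,0,0,0],[-8.8,0,0,0,0,0,0],[-8.8,0,0,0,0,0,0]]]}'
python3 -c "
from h import *
print(rows([420,0,150],2.9))"
```

```text
time: 6.5
tool_pos: [416.6, 5.5, 66.5]
tcp_rot: [180.0, -0.0, 2.9]
ft_force: [-0.4, -0.4, -1.5]
finger_gap: 14.7
grip_force: 49.2
(array([ 0.32,  0.56, -8.35]), array([ 0.    , -0.0007,  0.0001]), array([416.6,   5.5,  66.5]), array([ 1.80e+02, -4.00e-02,  2.91e+00]), 6.5)
```

```bash
python3 -c "
from h import *
s=eyes.snapshot('top')
print(w(s,(230+592/3.2,98+342/3.2),10),w(s,(230+592/3.2,98+350/3.2),0))
print(rows([499,-253.1,130],-5))"
```

```text
[ 387.14212705 -190.98299803   10.        ] [ 380.09543955 -192.75702255    0.        ]
(array([ 6.92, 26.24, -6.35]), array([-0.    , -0.0005,  0.1381]), array([416.6,   5.5,  66.5]), array([ 1.80e+02, -3.00e-02,  2.91e+00]), 6.55)
```

```bash
python3 -m handwheel '{"series": [[[0,0.3,-2,0,0,0,0],[0,1.5,-4.5,0,0,0,0],[0.5,4,-6.3,0,0,0.03,0],[1.5,7.5,-6.3,0,0,0.06,0],[2.5,11,-6.3,0,0,0.09,0],[3.5,14.5,-6.3,0,0,0.12,0],[4.7,18,-6.3,0,0,0.138,0],[5.7,21.5,-6.3,0,0,0.138,0],[6.5,24.5,-6.3,0,0,0.138,0],[6.9,25.9,-6.3,0,0,0.138,0],[6.9,26.2,-6.3,0,0,0.138,0],[6.9,26.2,-6.3,0,0,0.138,0]]]}'
python3 -c "
from h import *
import cv2
s=eyes.snapshot('wrist'); cv2.imwrite('pics/w3.png',s['img'][:,:,::-1]);np.savez('w3.npz',**s)
print(rows([499,-253.1,21],-5))"
```

```text
time: 8.05
tool_pos: [498.1, -251.9, 129.0]
tcp_rot: [-180.0, 0.0, -5.0]
ft_force: [-0.1, 0.2, -1.1]
finger_gap: 15.0
grip_force: 49.3
(array([ 0.1 ,  0.13, 10.81]), array([-0.0005,  0.0004,  0.0006]), array([ 498.2, -251.7,  129.1]), array([-1.7997e+02,  2.0000e-02, -4.9600e+00]), 8.1)
```

View pics/w3.png

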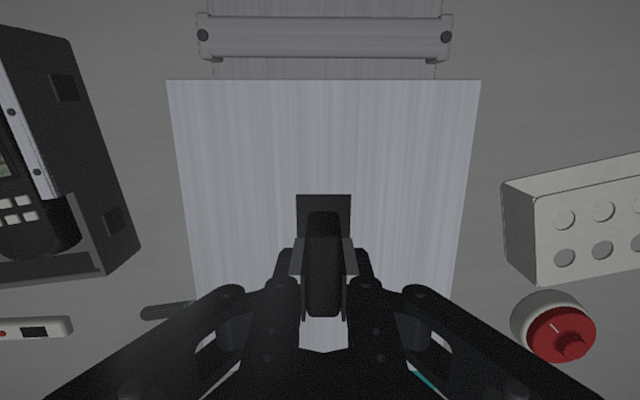

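The view shows the lid's rear edge from (165,80) to (481,80). The bar screws are at (202,35) and (447,37), so lid and bar look parallel and centred.

```bash
python3 -c "
from h import *
s=dict(np.load('w3.npz'))
a,b=w(s,(202,35),32),w(s,(447,37),32); c,d=w(s,(165,80),123),w(s,(481,80),123)
for p,q in((a,b),(c,d)): print(p.round(1),q.round(1),(p/2+q/2).round(1),np.hypot(*(p-q)[:2]),np.degrees(np.arctan2((p-q)[1],(p-q)[0]))-90)
"
```

```text
[ 624.8 -178.2   32. ] [ 608.7 -348.2   32. ] [ 616.8 -263.2   32. ] 170.72255805786259 -5.409834276617175
[ 589.6 -188.9  123. ] [ 577.4 -329.7  123. ] [ 583.5 -259.3  123. ] 141.35036586829432 -4.9787153934694
```

```bash
python3 -m handwheel '{"series": [[[0,0.05,2,0,0,0.003,0],[0,0.12,5,0,0,0.003,0],[0,0.12,7.5,0,0,0.003,0],[0,0.12,9.5,0,0,0.003,0],[0,0.12,10.4,0,0,0.003,0],[0,0.12,10.8,0,0,0.003,0],[0,0.12,10.8,0,0,0.003,0],[0,0.12,10.8,0,0,0.003,0]]]}'
```

```text
time: 9.1
tool_pos: [498.9, -254.3, 22.3]
tcp_rot: [180.0, -0.1, -5.2]
ft_force: [0.6, 0.5, -2.0]
finger_gap: 15.4
grip_force: 49.3
```

```bash
python3 -m handwheel '{"series": [[[0,0,0.15,0,0,0,0],[0.7,0,0.15,0,0,0,0],[1.5,0,0.15,0,0,0,0],[2.3,0,0.15,0,0,0,0],[3.1,0,0.15,0,0,0,0],[3.1,0,0.15,0,0,0,0]]]}'
```

```text
time: 9.85
tool_pos: [529.9, -256.7, 19.8]
tcp_rot: [180.0, -0.0, -5.1]
ft_force: [0.4, 0.5, -2.5]
finger_gap: 15.2
grip_force: 49.3
```

Entered under the bar with no contact. I'll continue toward the stop.

```bash
python3 -m handwheel '{"series": [[[0.7,0,0,0,0,0,0],[1.5,0,0,0,0,0,0],[2.2,0,0,0,0,0,0],[2.7,0,0,0,0,0,0],[3,0,0,0,0,0,0],[3.1,0,0,0,0,0,0],[3.1,0,0,0,0,0,0]]]}'; python3 -c "
from h import *
import cv2
s=eyes.snapshot('wrist'); cv2.imwrite('pics/w4.png',s['img'][:,:,::-1]);np.savez('w4.npz',**s)
print(status.sense()['ft_force'],status.sense()['tool_pos'])"
```

```text
time: 10.72
tool_pos: [559.9, -259.4, 19.7]
tcp_rot: [-180.0, 0.0, -5.2]
ft_force: [0.6, 0.5, -3.2]
finger_gap: 15.3
grip_force: 49.3
[ 0.26897534  0.16908159 -3.56077072] [ 559.80765628 -259.41899284   19.74132091]
```

View pics/w4.png

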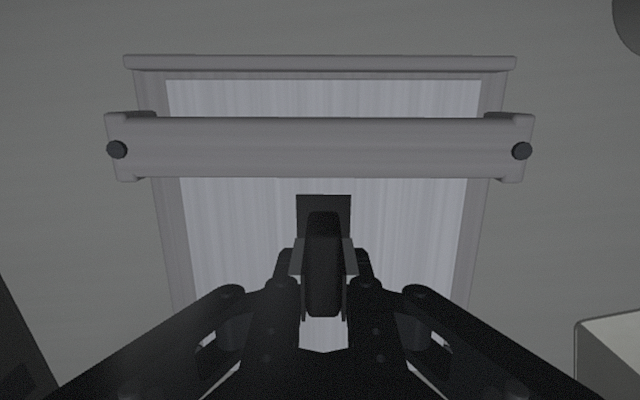

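The lid is under the bar. Its rear edge (row 80) is a few mm short of the stop's foot (row 72), and it is centred. I'll creep forward until it touches.

```bash
python3 -m handwheel '{"series": [[[0.15,0,0,0,0,0,0],[0.3,0,0,0,0,0,0],[0.3,0,0,0,0,0,0]]]}';python3 -m handwheel '{"series": [[[0.1,0,0,0,0,0,0],[0.2,0,0,0,0,0,0],[0.2,0,0,0,0,0,0]]]}'
```

```text
time: 11.15
tool_pos: [562.9, -259.7, 19.8]
tcp_rot: [-180.0, 0.0, -5.2]
ft_force: [-1.1, 0.9, -2.1]
finger_gap: 14.8
grip_force: 49.3
time: 11.52
tool_pos: [563.0, -259.5, 19.0]
tcp_rot: [-179.9, 0.2, -5.2]
ft_force: [-8.9, 1.2, 1.3]
finger_gap: 14.9
grip_force: 49.7
```

Contact with the stop, −9 N. I'll lower onto the base plate.

```bash
python3 -m handwheel '{"series": [[[-0.15,0,0.1,0,0,0,0],[-0.15,0,0.2,0,0,0,0],[-0.15,0,0.2,0,0,0,0]]]}'; python3 -m handwheel '{"series": [[[0,0,0.1,0,0,0,0],[0,0,0.1,0,0,0,0]]]}'
```

```text
time: 11.9
tool_pos: [563.1, -259.6, 17.6]
tcp_rot: [-180.0, 0.1, -5.2]
ft_force: [-4.3, 0.6, -1.2]
finger_gap: 15.0
grip_force: 49.6
time: 12.15
tool_pos: [563.0, -259.6, 17.3]
tcp_rot: [-180.0, 0.1, -5.2]
ft_force: [-8.8, 3.5, 5.8]
finger_gap: 15.1
grip_force: 50.4
```

```bash
python3 -m handwheel '{"series": [[[0,0,0,0,0,0,0.6],[0,0,0,0,0,0,0.6],[0,0,0,0,0,0,0.6],[0,0,-1,0,0,0,0.6],[-0.5,0,-4,0,0,0,0.6],[-1,0,-8,0,0,0,1],[-1.5,0,-13,0,0,0,1],[-1.5,0,-18,0,0,0,1],[-1.5,0,-20,0,0,0,1],[-1.5,0,-20,0,0,0,1]]]}'
python3 -c "
from h import *
import cv2
s=eyes.snapshot('top'); np.savez('t2.npz',**s); a=s['img'][:,:,::-1]
v=eyes.snapshot('wrist'); np.savez('w5.npz',**v); b=v['img'][:,:,::-1]
a=cv2.resize(a[105:205,300:470],(800,470),interpolation=cv2.INTER_CUBIC); cv2.imwrite('pics/t2.png',a);cv2.imwrite('pics/w5.png',b)
print(rows([539.5,12,230],2.9))"
```

```text
time: 13.4
tool_pos: [549.6, -259.0, 219.0]
tcp_rot: [179.9, -0.2, -5.2]
ft_force: [-0.0, 0.7, -0.5]
finger_gap: 85.6
grip_force: 0.0
(array([ -3.27, -26.82,  -1.47]), array([-0.0011,  0.002 , -0.1408]), array([ 547.9, -258. ,  215. ]), array([-1.7994e+02,  1.2000e-01, -5.1700e+00]), 13.5)
```

View pics/w5.png

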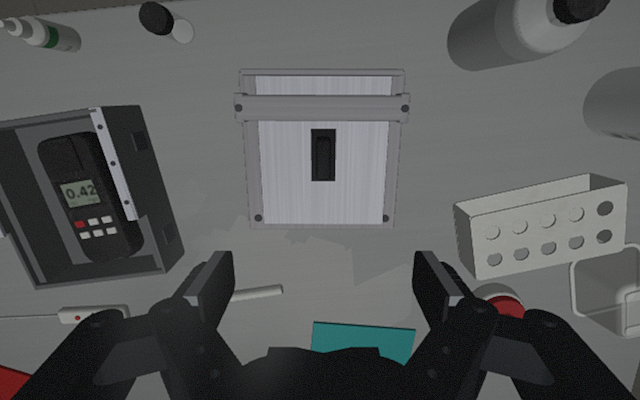

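The lid lies home: rear edge against the stop (row 76), handle in front of the bar and sides even. The meter is in the open case, around (92,195). I'll move above it and look.

```bash
python3 -m handwheel '{"series": [[[-0.2,-2,-0.5,0,0,-0.02,1],[-0.7,-5,-1.2,0,0,-0.05,1],[-1.2,-9,-1.5,0,0,-0.08,1],[-1.7,-13,-1.5,0,0,-0.11,1],[-2.2,-17,-1.5,0,0,-0.14,1],[-2.7,-21,-1.5,0,0,-0.14,1],[-3.1,-24.5,-1.5,0,0,-0.14,1],[-3.3,-26.5,-1.5,0,0,-0.14,1],[-3.3,-26.8,-1.5,0,0,-0.14,1],[-3.3,-26.8,-1.5,0,0,-0.14,1]]]}'
python3 -c "
from h import *
import cv2
s=eyes.snapshot('wrist'); np.savez('w6.npz',**s); b=s['img'][:,:,::-1]
cv2.imwrite('pics/w6.png',cv2.resize(b[60:270,200:450],(714,600),interpolation=cv2.INTER_CUBIC))
st=status.sense();print(st['tool_pos'],st['tcp_rot'])"
```

```text
time: 14.75
tool_pos: [539.7, 11.0, 231.5]
tcp_rot: [180.0, 0.0, 2.9]
ft_force: [-0.2, -0.6, 1.0]
finger_gap: 85.3
grip_force: 0.0
[539.79365606  10.59502877 231.55054617] [1.79977954e+02 2.32277325e-02 2.82044863e+00]
```

View pics/w6.png

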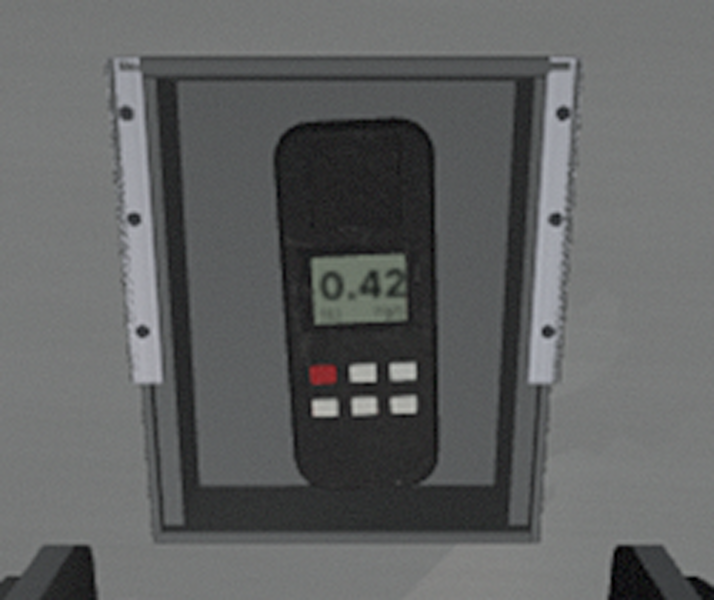

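The meter is display-up. Crop pixels:
- Left side: (276,160) to (296,460).
- Right side: (434,160) to (438,460).
- Rear end: row 121.
- Front foot: row 485.

```bash
python3 -c "
from h import *
s=dict(np.load('w6.npz'))
f=lambda u,v,z:w(s,(200+u/2.856,60+v/2.857),z)[:2].round(1)
for z in(26,36):
  P=[f(276,160,z),f(296,460,z),f(434,160,z),f(438,460,z)]
  m1=(P[0]+P[2])/2; m2=(P[1]+P[3])/2
  print(z,P,m1,m2,'yaw',np.degrees(np.arctan2(*(m1-m2)[::-1])),'wid',np.hypot(*(P[0]-P[2])),np.hypot(*(P[1]-P[3])))
print('rear',f(355,121,36),'rear',f(355,121,40),'front',f(368,485,6),f(368,485,36))
print('display',f(358,290,42),'inner walls',f(176,80,6),f(516,80,6),f(199,486,6),f(497,486,6), 'flange', f(119,113,66),f(570,113,66),f(142,331,66),f(547,331,66))
"
```

```text
26 [array([597.4,  42.6]), array([474.3,  31.1]), array([600.5, -17.7]), array([477.3, -29.1])] [598.95  12.45] [475.8   1. ] yaw 5.311863911017942 wid 60.37963232746619 60.27470447874465
36 [array([598. ,  41.8]), array([478.5,  30.6]), array([601. , -16.8]), array([481.4, -27.9])] [599.5  12.5] [479.95   1.35] yaw 5.328357872442986 wid 58.67674155915612 58.5718362355151
rear [613.3  13.2] rear [613.4  13.2] front [455.4  -0.9] [4.687e+02 4.000e-01]
display [551.9   8.9] inner walls [624.9  84.3] [631.6 -49.5] [451.1  75.6] [457.9 -59.4] flange [612.3  91.9] [619.9 -58. ] [537.9  85.9] [545.2 -59.1]
```

Meter at about (538, 6.8), yaw 5.3, width about 60 (62 expected, so it agrees). I'll narrow the opening to about 75 mm for clearance from the case walls.

```bash
python3 -c "
from h import *
print(rows([538,6.8,75],5.3))"
```

```text
(array([-0.19,  0.36, 15.66]), array([ 0.0004,  0.0004, -0.0433]), array([539.8,  10.6, 231.6]), array([1.7998e+02, 2.0000e-02, 2.8200e+00]), 14.8)
```

```bash
python3 -m handwheel '{"series": [[[0,0.1,2,0,0,-0.02,0.88],[-0.1,0.2,6,0,0,-0.043,0.88],[-0.2,0.36,10,0,0,-0.043,0.88],[-0.2,0.36,13,0,0,-0.043,0.88],[-0.2,0.36,15,0,0,-0.043,0.88],[-0.2,0.36,15.6,0,0,-0.043,0.88],[-0.2,0.36,15.6,0,0,-0.043,0.88],[-0.2,0.36,15.6,0,0,-0.043,0.88]]]}'; python3 -c "
from h import *
print(rows([538,6.8,9],5.3))"
```

```text
time: 15.8
tool_pos: [538.8, 7.5, 76.8]
tcp_rot: [180.0, -0.1, 5.3]
ft_force: [0.4, -0.5, 0.3]
finger_gap: 75.0
grip_force: 0.0
(array([-0.1 ,  0.06,  6.78]), array([ 0.0003, -0.0018,  0.0001]), array([538.8,   7.5,  76.8]), array([ 1.7998e+02, -1.0000e-01,  5.3100e+00]), 15.8)
```

```bash
python3 -m handwheel '{"series": [[[0,0,1.5,0,0,0,0.88],[0,0,3,0,0,0,0.88],[0,0,4.5,0,0,0,0.88],[0,0,5.7,0,0,0,0.88],[0,0,6.3,0,0,0,0.88],[0,0,6.7,0,0,0,0.88],[0,0,6.7,0,0,0,0.88]]]}'
```

```text
time: 16.68
tool_pos: [539.3, 8.0, 12.3]
tcp_rot: [180.0, -0.1, 5.3]
ft_force: [-18.1, 5.6, 32.9]
finger_gap: 75.3
grip_force: 16.2
```

```bash
python3 -c "
from h import *
st=status.sense();print(st['ft_force'],st['wrist_torque'],st['tool_pos'],st['tcp_rot'],st['finger_gap'],st['grip_force'])"
python3 -m handwheel '{"series": [[[0,0,-0.3,0,0,0,0.88],[0,0,-0.6,0,0,0,0.88]]]}'; python3 -c "
from h import *
st=status.sense();print(st['ft_force'],st['wrist_torque'],st['tool_pos'],st['tcp_rot'],st['finger_gap'],st['grip_force'])"
```

```text
[-18.13614949   5.59821661  32.89684534] [-1.44564826  1.94982807 -1.02590643] [539.26456218   8.04656135  12.32569515] [ 1.79980637e+02 -9.61719228e-02  5.29615033e+00] 75.32818808370789 16.202623676508665
time: 16.92
tool_pos: [538.3, 7.8, 15.1]
tcp_rot: [180.0, -0.0, 5.3]
ft_force: [0.8, 1.1, -0.6]
finger_gap: 75.6
grip_force: 0.0
[ 0.83016974  1.07482913 -0.64385985] [0.03125023 0.00891519 0.0033911 ] [538.32266433   7.82900684  15.13494224] [ 1.79991650e+02 -4.12791768e-02  5.32781545e+00] 75.58736964666356 0.0
```

The contact torque points at the right finger's back, about y = −52, which is the case flange edge. The fingertips already straddle the meter, so I'll narrow the opening here first and then descend.

```bash
python3 -m handwheel '{"series": [[[0,-0.1,0,0,0,0,0.78],[0,-0.1,0,0,0,0,0.78],[0,-0.1,0,0,0,0,0.78]]]}' 20;  python3 -m handwheel '{"series": [[[0,0,0.2,0,0,0,0.78],[0,0,0.4,0,0,0,0.78],[0,0,0.4,0,0,0,0.78]]]}'
```

```text
time: 17.3
tool_pos: [537.6, 8.8, 14.4]
tcp_rot: [-180.0, 0.0, 5.3]
ft_force: [0.3, -0.4, 0.5]
finger_gap: 66.1
grip_force: 0.0
time: 17.68
tool_pos: [539.0, 9.3, 12.2]
tcp_rot: [-180.0, -0.1, 5.3]
ft_force: [-2.4, 4.6, 10.8]
finger_gap: 66.7
grip_force: 2.8
```

```bash
python3 -c "
from h import *
st=status.sense();print(st['ft_force'],st['wrist_torque'])"
python3 -m handwheel '{"series": [[[0,0,-0.3,0,0,0,0.78],[0,0,-0.3,0,0,0,0.6],[0,0,-0.3,0,0,0,0.4],[0,0,-0.3,0,0,0,0.4],[0,0,-0.3,0,0,0,0.4],[0,0,-0.3,0,0,0,0.4]]]}' 60
```

```text
[-2.44328822  4.64917225 10.77810984] [-0.10893152  0.32012906 -0.15660262]
time: 18.42
tool_pos: [538.4, 8.7, 14.8]
tcp_rot: [180.0, -0.0, 5.3]
ft_force: [-4.2, 0.4, 11.1]
finger_gap: 59.3
grip_force: 64.7
```

```bash
python3 -m handwheel '{"series": [[[0,0,-0.3,0,0,0,0.4],[0,0,-0.8,0,0,0,0.4],[0,0,-1.4,0,0,0,0.4],[0,0,-2,0,0,0,0.4],[0,0,-2,0,0,0,0.4],[0,0,-2,0,0,0,0.4]]]}' 80; python3 -c "
from h import *
st=status.sense();print(st['ft_force'],st['wrist_torque'],st['grip_force'])"
```

```text
time: 19.18
tool_pos: [537.9, 8.8, 33.8]
tcp_rot: [180.0, -0.0, 5.3]
ft_force: [0.2, 0.4, -2.6]
finger_gap: 58.8
grip_force: 86.2
[ 0.21118905  0.44470697 -2.62832673] [ 0.05239176  0.01406702 -0.0536903 ] 86.18311436846852
```

Meter held: 2.6 N and balanced. I'll raise it and carry it to the tray.

```bash
python3 -m handwheel '{"series": [[[0,0,-1,0,0,0,0.4],[0,0,-2.5,0,0,0,0.4],[0,0,-4.5,0,0,0,0.4],[0,0,-6.5,0,0,0,0.4],[0,0,-8.5,0,0,0,0.4],[0,0,-9.7,0,0,0,0.4],[0,0,-10,0,0,0,0.4],[0,0,-10,0,0,0,0.4]]]}'; python3 -c "
from h import *
print(rows([573,255,134],7),status.sense()['ft_force'])"
```

```text
time: 20.18
tool_pos: [537.7, 8.8, 133.6]
tcp_rot: [-180.0, 0.0, 5.3]
ft_force: [0.1, 0.5, -2.9]
finger_gap: 58.5
grip_force: 86.6
(array([  5.8 , -24.19,  -0.04]), array([-0.0001,  0.0003, -0.0294]), array([537.7,   8.8, 133.6]), array([-1.80e+02,  2.00e-02,  5.32e+00]), 20.175) [ 0.07101726  0.4985888  -2.9079858 ]
```

```bash
python3 -m handwheel '{"series": [[[0.2,-1,0,0,0,0,0.4],[0.7,-3,0,0,0,-0.01,0.4],[1.4,-6,0,0,0,-0.02,0.4],[2.1,-9,0,0,0,-0.03,0.4],[2.8,-12,0,0,0,-0.03,0.4],[3.6,-15,0,0,0,-0.03,0.4],[4.3,-18,0,0,0,-0.03,0.4],[5,-21,0,0,0,-0.03,0.4],[5.5,-23,0,0,0,-0.03,0.4],[5.8,-24,0,0,0,-0.03,0.4],[5.8,-24.2,0,0,0,-0.03,0.4],[5.8,-24.2,0,0,0,-0.03,0.4]]]}'; python3 -c "
from h import *
import cv2
s=eyes.snapshot('wrist');np.savez('w7.npz',**s)
c,y=np.array([573,255]),np.radians(7)
R2=np.array([[np.cos(y),-np.sin(y)],[np.sin(y),np.cos(y)]])
print([px(s,np.array([*(c+R2@q),14])).round().tolist() for q in((100,75),(100,-75),(-100,75),(-100,-75))])
g=cv2.cvtColor(s['img'],cv2.COLOR_RGB2GRAY)
l=cv2.createLineSegmentDetector().detect(g)[0].reshape(-1,4)
print([x.round().astype(int).tolist() for x in l if np.hypot(x[2]-x[0],x[3]-x[1])>90])
print(rows([573,255,14],7)[2:],status.sense()['ft_force'])"
```

```text
time: 21.68
tool_pos: [573.2, 254.4, 133.7]
tcp_rot: [180.0, 0.0, 7.0]
ft_force: [-0.8, 0.3, -3.5]
finger_gap: 58.5
grip_force: 86.6
[[227.0, 69.0], [417.0, 69.0], [246.0, 288.0], [399.0, 288.0]]
[[273, 103, 374, 103], [256, 241, 249, 141], [397, 133, 389, 248], [30, 399, 146, 297], [507, 146, 638, 155], [231, 71, 245, 244], [467, 300, 505, 147], [530, 298, 574, 163], [243, 251, 228, 71], [20, 117, 53, 312], [408, 72, 394, 241], [226, 69, 331, 69], [396, 79, 241, 78], [601, 324, 639, 232], [239, 79, 251, 239], [542, 15, 430, -1], [403, 72, 233, 71], [412, 67, 226, 66], [226, 64, 411, 65], [137, 60, 1, 32]]
(array([573.2, 254.2, 133.7]), array([1.7998e+02, 1.0000e-02, 6.9900e+00]), 21.725) [-0.83030497 -0.1230926  -2.66884766]
```

Line segments put the tray's rear edge at (226–412, 66), against a predicted (227–417, 69). That is within 4 mm and well inside tolerance, so I'll lower.

```bash
python3 -m handwheel '{"series": [[[0,-0.1,1.5,0,0,0,0.4],[0.1,-0.1,4,0,0,0,0.4],[0.1,-0.1,6.5,0,0,0,0.4],[0.1,-0.1,8.5,0,0,0,0.4],[0.1,-0.1,10,0,0,0,0.4],[0.1,-0.1,11,0,0,0,0.4],[0.1,-0.1,11.4,0,0,0,0.4],[0.1,-0.1,11.6,0,0,0,0.4],[0.1,-0.1,11.6,0,0,0,0.4]]]}'
```

```text
time: 22.85
tool_pos: [574.5, 256.4, 18.4]
tcp_rot: [-180.0, -0.1, 7.0]
ft_force: [0.1, -0.2, -3.2]
finger_gap: 58.5
grip_force: 86.6
```

```bash
python3 -m handwheel '{"series": [[[0,0,0.1,0,0,0,0.4],[0,0,0.2,0,0,0,0.4],[0,0,0.2,0,0,0,0.4]]]}'
```

```text
time: 23.22
tool_pos: [574.1, 256.2, 15.8]
tcp_rot: [-180.0, 0.0, 7.0]
ft_force: [0.2, 0.1, -4.3]
finger_gap: 58.4
grip_force: 86.6
```

```bash
python3 -m handwheel '{"series": [[[0,0,0.1,0,0,0,0.4],[0,0,0.2,0,0,0,0.4],[0,0,0.2,0,0,0,0.4]]]}'
```

```text
time: 23.6
tool_pos: [573.9, 256.2, 13.6]
tcp_rot: [180.0, 0.0, 7.0]
ft_force: [0.8, 0.1, -4.0]
finger_gap: 58.9
grip_force: 86.6
```

```bash
python3 -m handwheel '{"series": [[[0,0,0.1,0,0,0,0.4],[0,0,0.1,0,0,0,0.4]]]}'
```

```text
time: 23.85
tool_pos: [574.2, 256.2, 13.1]
tcp_rot: [-180.0, -0.0, 7.0]
ft_force: [-1.7, -0.4, 1.4]
finger_gap: 58.8
grip_force: 87.1
```

```bash
python3 -m handwheel '{"series": [[[0,0,0.05,0,0,0,0.4],[0,0,0.05,0,0,0,0.72],[0,0,0.05,0,0,0,0.8],[0,0,0.05,0,0,0,0.9],[0,0,0.05,0,0,0,0.95],[0,0,0.05,0,0,0,0.95],[0,0,-1,0,0,0,0.95],[0,0,-3.5,0,0,0,0.95],[0,0,-8,0,0,0,0.95],[0,0,-13,0,0,0,0.95],[0,0,-17,0,0,0,0.95],[0,0,-18,0,0,0,0.95]]]}' 20
python3 -m handwheel '{"series": [[[0,3,-1,0,0,0,1],[0,6,-2,0,0,0,1],[0,6,-2,0,0,0,1]]]}'
python3 - <<'E'
from h import *
import cv2
s=eyes.snapshot("wrist"); t=eyes.snapshot("top"); cv2.imwrite("pics/t9.png",t["img"][:,:,::-1])
# dark meter blob inside the tray, top camera: z~34
g=cv2.cvtColor(t["img"],cv2.COLOR_RGB2GRAY)
c,y=np.array([573,256]),np.radians(7)
R2=np.array([[np.cos(y),-np.sin(y)],[np.sin(y),np.cos(y)]])
for n,im in(("top",t),("wrist",s)):
    g=cv2.cvtColor(im["img"],cv2.COLOR_RGB2GRAY); m=np.zeros_like(g)
    cv2.fillConvexPoly(m,np.array([px(im,np.array([*(c+R2@q),4])) for q in((92,67),(92,-67),(-92,-67),(-92,67))]).astype(np.int32),1)
    d=((g<70)&(m>0)).astype(np.uint8); k=max(cv2.findContours(d,0,2)[0],key=cv2.contourArea); r_=cv2.minAreaRect(k)
    P=np.array([w(im,p,34)[:2] for p in cv2.boxPoints(r_)]); print(n,P.round(1).tolist(),"local mean",(R2.T@(P.mean(0)-c)).round(1))
# lid & bystanders vs before
a=np.load("t2.npz")["img"]; b0=cv2.imread("pics/top0.png")[:,:,::-1]
for n,(x0,x1,y0,y1),ref in(("holder",(400,475,108,185),a),("marker",(366,418,198,213),b0),("thermo",(276,345,200,216),b0),("roll",(196,228,164,193),b0)):
    print(n,np.abs(t["img"][y0:y1,x0:x1].astype(int)-ref[y0:y1,x0:x1]).mean().round(2))
E
```

```text
time: 25.35
tool_pos: [576.1, 257.0, 197.9]
tcp_rot: [-179.9, -0.4, 7.0]
ft_force: [-0.2, 0.3, 0.0]
finger_gap: 81.1
grip_force: 0.0
time: 25.72
tool_pos: [581.8, 194.9, 213.0]
tcp_rot: [180.0, -0.0, 6.9]
ft_force: [-0.8, 1.7, 0.8]
finger_gap: 85.6
grip_force: 0.0
top [[481.4, 348.2], [650.8, 328.9], [633.0, 190.5], [464.0, 210.6]] local mean [-13.9  15.4]
wrist [[645.6, 292.1], [654.5, 233.1], [510.1, 215.3], [499.8, 282.8]] local mean [ 4.4 -0.7]
holder 19.28
marker 0.73
thermo 17.36
roll 0.65
```

The meter lies centred in the tray: 59 × 146 seen, offset (4, −1) mm. The thermometer patch may just be hidden by the arm in the top view, so I'll check it from the side camera.

Run:
```python
from h import *
import cv2
s=eyes.snapshot("side"); b=cv2.imread("pics/side0.png")[:,:,::-1]
print("thermo",np.abs(s["img"][198:236,306:340].astype(int)-b[198:236,306:340]).mean().round(2),"marker",np.abs(s["img"][170:196,340:360].astype(int)-b[170:196,340:360]).mean().round(2))
# lid pixels in holder: expected corner/handle projections
t=eyes.snapshot("top");g=cv2.cvtColor(t["img"],cv2.COLOR_RGB2GRAY)
m=np.zeros_like(g);m[105:185,400:475]=1
d=((g<45)&(m>0)).astype(np.uint8);k=max(cv2.findContours(d,0,2)[0],key=cv2.contourArea);q=cv2.minAreaRect(k)
X=w(t,q[0],25)[:2];e=np.radians(-5.1);v=X-[562,-258.8];print("handle holder-local",v[0]*np.cos(e)+v[1]*np.sin(e),-v[0]*np.sin(e)+v[1]*np.cos(e),q)
print(status.sense()["ft_force"])
```

```text
thermo 6.14 marker 6.25
handle holder-local -0.4160219711022522 2.6817234498240583 ((438.27056884765625, 146.02459716796875), (7.605002403259277, 18.107147216796875), 5.19442892074585)
[-0.1950954  -0.09917189  0.94981638]
```

```bash
python3 -c "
from h import *
print(r.hand_in())"
```

```text
the job is handed in; nothing more can be done
None
```

I handed the job in at about 26 s: the lid is against the holder's stop under the bar, the meter is display up and centred in the tray, and the camera checks showed no sign that a bystander moved; the judge's verdict was not shown.

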